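Level the rocking counter scale

ROBOT

A 6-joint arm with a two-finger parallel gripper is mounted at the origin on a cart in front of the work surface, level with it; the furniture and walls round the work are solid. World frame = base frame: x ahead of the robot, y to its left, z up, the work surface at z = 0. Lengths are in m, angles in rad, forces in N, time in s.
With the tool pointing down it reaches from about 0.25 to 0.775 m from the base axis. Payload 4 kg.
Tool frame: the origin (TCP) lies on the centre line of the jaws, within the pads' length; the fingertips stand 8 mm ahead of it and the grasp point (between the pads) lies 11 mm behind it; z points along the fingers, y is the direction in which the jaws open and shut (so a half turn about z gives the same grasp; the last joint's range is limited). The gripper opens to 94 mm and grips with 3 to 60 N. Pads are 16 mm wide; open, the fingers measure 119 mm over their backs; the gripper's body (75 mm by 177 mm) begins 78 mm behind the grasp point.
Start: joints at [-1.365, 0.087, 1.371, -0, 1.684, -0.103], TCP at [0.167, -0.524, 0.214] pointing down, gripper open.
Joint ranges: [-3.1, 3.1], [-0.76, 2.03], [0.27, 2.55], [-1.08, 4.22], [0.17, 2.65], [-2.57, 2.57]. Speed limits (rad/s): [2.79, 2.79, 3.14, 3.14, 3.14, 3.14].

INTERFACE

Orientations are given as [roll, pitch, yaw] about the fixed x, y, z axes, in that order (R = Rz(yaw) Ry(pitch) Rx(roll)).
In Python, from bench import robot gives the robot as it stands.
- The arm moves only by the shell command python3 -m crank 'ROWS' [OPENING]. ROWS is JSON, a list of rows, each a list of 4 numbers: the shift along the tool's x, y, z scaled (see below), then the turn about the tool's z scaled (see below). A call has exactly 10 rows; each row shifts and turns the commanded pose from where the row before left it, along the tool's axes as they then stand; what a row does not reach is not made up. The controller multiplies each number of a shift by 0.2 m and each number of a turn by pi/2 rad. A row lasts 1/8 s, in which the tool goes at most 62.5 mm and 10.7 degrees, less where a joint would pass 70% of its speed; a pose out of reach is approached as far as the arm can. A call with a number of a shift or a turn outside -1 to 1 is refused whole. A call with a gripper value outside its range is refused whole. OPENING is the gripper command: -1 is fully open, 1 is shut, values between are in proportion, set as the call begins (- or left out, the last holds). The fingers move at their own pace and stop on an object; the grip force is fixed at half the most. Time passes only in rows, so rows that do not move let the fingers close, or fill a call up. It gives the time, the measured TCP pose, the force and the opening at its end, in the units of the state.
- robot.get_obs(): the state, without advancing time (a new reading comes with each control period).
- robot.snapshot(name): name is "scene" or "top" or "wrist"; returns (picture, depth): 400x640x3 uint8, red, green, blue; 400x640 float32, m along the optical axis (not along the pixel's ray), 0 where there is no reading.
- robot.camera_params(name): a dict with "fx", "fy", "cx", "cy" (pixels), "distortion" ([k1, k2, p1, p2, k3] as OpenCV has them; the pictures are not rectified), "world_from_camera" (4x4, takes a point from camera to world coordinates). Camera axes: x right, y down, z forward; pixel columns grow to the right and rows downward; lengths in m; the calibration is good to about 2 mm. A picture is of the moment at which its call begins: read the wrist's pose just before it. camera_params takes no time and is no camera call; for the wrist camera it gives the pose at the moment of the call.
- robot.close_job(): hands the job in, once; it reports no verdict.
The state is a dict: "time": time; "joint_positions": joint angles; "qvel": joint speeds; "joint_torque": joint torques, N m; "tool_pos": TCP position; "ee_rot": TCP orientation; "wrist_force": force on the tool from outside, world axes, zero at the start; "wrist_torque": the same for the moment, N m; "width": finger opening in m.
Only numpy, scipy, OpenCV 4.12 (cv2) and the standard library are available. Lean on these libraries where they do the work, as an engineer would, in place of code of your own. Each camera call takes 0.05 s, during which the arm holds its last target.

TASK

The counter scale rocks because its one screw foot is wound up too short. Push the arms of the foot's three-armed star wheel round clockwise until the scale stands firm and level on all four feet, no further. Then prove it: press down firmly with shut fingertips on the round steel stud at the opposite corner, check that the scale does not give (turn the wheel further and press again if it does), and let go, leaving the scale, the jam jar and the card reader beside it where they stand.

Things in the scene. Friction and masses are not known exactly. Their poses are not given: they have to be found in the camera images.
- scale: White scale, 205 x 225 mm (x, y), base top 48 mm above the soles, round steel pan (150 mm across, top 61 mm high), dark read-out (65 mm high) at its front. Loose, 3.4 kg. Origin: centre of the underside, in the plane of the three fixed soles; x to its rear, y left, z up. Feet at (x, y) mm: screw foot (-85, 95), fixed (-85, -95), (85, 95), (85, -95). At first it leans to the short screw foot.
- star_wheel (a joint): Turn of the star wheel, rad, 0 to 7.5; grows clockwise seen from above, which winds the screw foot downwards, 15 mm a turn. At 5.0 the foot is level with the fixed feet; within 0.8 of that the scale hardly rocks. Starts at 0.4 to 2.6; needs about 3 N at an arm, stays where left. At reading q the arms point at -q, -q + 120 deg, -q + 240 deg, counter-clockwise from the scale's x axis.
- wheel_hub (a point): Centre of the star wheel, on its upright axis, mid-height of its arms, 85 mm above the counter at any turn. Hub 26 mm across, 11 mm below to 12 mm above this point; three arms 10 mm thick with 16 mm end balls reach 49 mm from the axis. About 20 mm free below the arms over the bush (22 mm across), 30 mm elsewhere: a shut fingertip can stand between two arms and push one all the way round.
- press_stud (a point): Centre of the top face of the round steel stud, 26 mm across and 3 mm proud, on the corner of the scale's top that lies diagonally opposite the star wheel; 51 mm above the soles.
- sole_screw (a point): Lowest point of the screw foot (30 mm domed rubber pad below the star wheel).
- sole_front (a point): Lowest point of the fixed foot at the scale's front right corner (30 mm domed rubber foot).
- sole_rear (a point): Lowest point of the fixed foot at the scale's rear left corner.
- sole_stud (a point): Lowest point of the fixed foot below the steel stud, rear right; while the screw foot is too short it hangs in the air by about the amount that is missing (5 to 11 mm at the start).
- jam_jar: Bystander: jam jar with a yellow lid, 62 mm across, 85 mm high; origin under its centre. Leave alone.
- card_reader: Bystander: small square white card reader, 68 x 68 x 14 mm; origin under its centre. Leave alone.

How it is judged:
By the outcome, as a careful person would: the job done as asked, in the order asked, and still so for the second after the job is handed in, with the robot touching nothing.
It also fails if it takes over 42 s, if anything falls off the work surface, if the arm or the gripper's body presses on something with over 40 N, if the wrist force passes 120 N, or if a joint passes its speed limit or range.

## Working session

There is one attempt and no reset: what is moved stays moved. The work goes in short steps, Python scripts to look and compute and a shell command to move; the robot and the scene stay as the last step left them, time stands still between calls to the robot, and variables do not carry over. Pictures are saved under pics/ and viewed, and the job is handed in when it is done.

```bash
mkdir -p pics; ls
cat > h.py <<'E'
import numpy as np,cv2
from bench import robot
def snap(n,tag):
    p=robot.camera_params(n); im,d=robot.snapshot(n)
    cv2.imwrite(f'pics/{tag}.png',im[:,:,::-1]); np.savez(f'pics/{tag}.npz',im=im,d=d,T=p['world_from_camera'],K=[p['fx'],p['fy'],p['cx'],p['cy']],D=p['distortion'])
    return im,d
def load(tag): return np.load(f'pics/{tag}.npz')
def ray(tag,uv):
    z=load(tag);fx,fy,cx,cy=z['K'];K=np.array([[fx,0,cx],[0,fy,cy],[0,0,1]])
    n=cv2.undistortPoints(np.array(uv,float).reshape(-1,1,2),K,np.array(z['D'],float)).reshape(-1,2)
    T=z['T'];r=np.c_[n,np.ones(len(n))]@T[:3,:3].T
    return T[:3,3],r
def onplane(tag,uv,h):
    o,r=ray(tag,uv); return o+r*((h-o[2])/r[:,2])[:,None]
def depthpt(tag,uv):
    z=load(tag);o,r=ray(tag,uv);uv=np.array(uv).reshape(-1,2).astype(int)
    return o+r*z['d'][uv[:,1],uv[:,0]][:,None]
def proj(tag,P):
    z=load(tag);fx,fy,cx,cy=z['K'];K=np.array([[fx,0,cx],[0,fy,cy],[0,0,1]]);T=np.linalg.inv(z['T'])
    return cv2.projectPoints(np.array(P,float).reshape(-1,3),cv2.Rodrigues(T[:3,:3])[0],T[:3,3],K,np.array(z['D'],float))[0].reshape(-1,2)
E
python3 - <<'E'
from h import *
for n in ['scene','top','wrist']: snap(n,n+'0')
o=robot.get_obs()
for k in o: print(k,np.round(o[k],4))
for n in ['scene0','top0','wrist0']: print(load(n)['T'].round(3))
E
```

```text
pics
time 0.15
joint_positions [-1.3651  0.0878  1.3719  0.      1.6836 -0.1031]
qvel [ 0.0019 -0.0017 -0.0037  0.001  -0.0022  0.0006]
joint_torque [ 1.00000e-03 -3.40641e+01 -3.02793e+01  7.18000e-02  3.05000e-02
 -1.00000e-04]
tool_pos [ 0.1671 -0.5236  0.2126]
ee_rot [-3.1399e+00 -2.0000e-04  3.0880e-01]
wrist_force [ 0.5111 -0.0455  0.4773]
wrist_torque [ 0.0055  0.022  -0.0546]
width 0.0941
[[-0.536 -0.632  0.56  -0.143]
 [-0.844  0.392 -0.366  0.453]
 [ 0.012 -0.669 -0.743  1.044]
 [ 0.     0.     0.     1.   ]]
[[ 0.015 -0.991  0.135  0.374]
 [-1.    -0.014  0.007 -0.009]
 [-0.005 -0.135 -0.991  1.481]
 [ 0.     0.     0.     1.   ]]
[[ 0.304 -0.92  -0.246  0.238]
 [-0.953 -0.294 -0.076 -0.502]
 [-0.002  0.258 -0.966  0.384]
 [ 0.     0.     0.     1.   ]]
```

View pics/scene0.png

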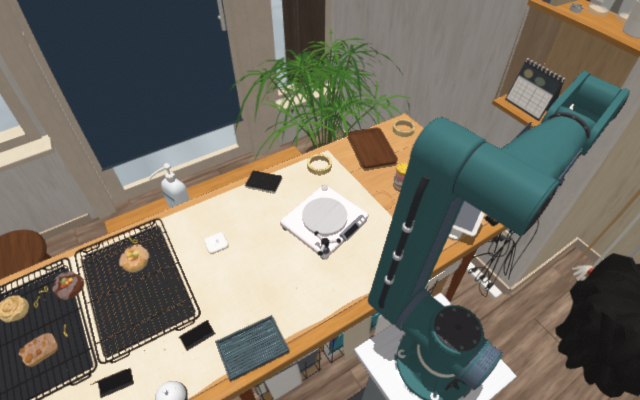

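View pics/top0.png

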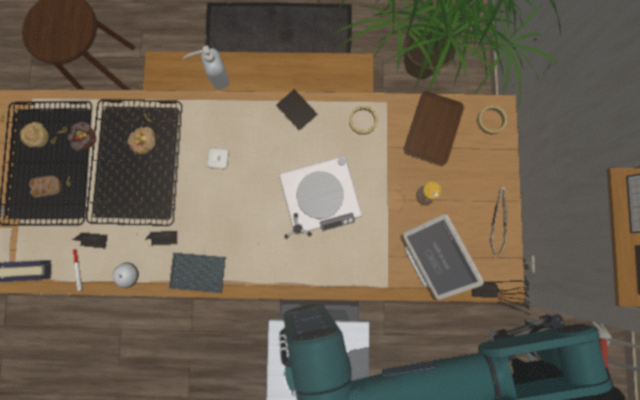

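View pics/wrist0.png

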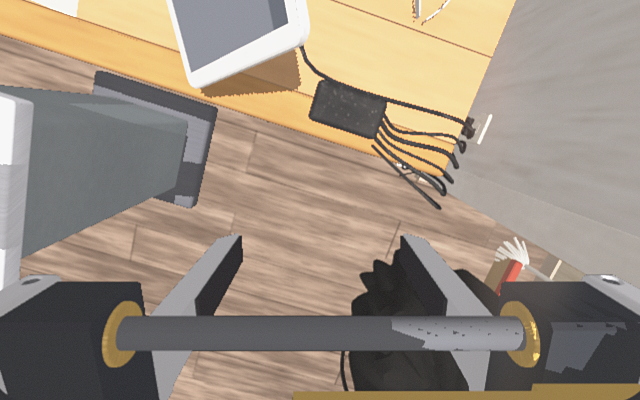

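The top view shows the scale at about (320,195), the star wheel at (297,228), the stud at (341,161), the jar at (431,191) and the reader at (218,158). I'll zoom in to measure.

Run:
```python
from h import *
a=cv2.imread('pics/top0.png')[145:250,265:375];b=cv2.imread('pics/scene0.png')[175:265,270:380]
cv2.imwrite('pics/z0.png',np.hstack([cv2.resize(a,(440,420),interpolation=cv2.INTER_CUBIC),cv2.resize(b,(360,295),interpolation=cv2.INTER_CUBIC)if 0 else cv2.resize(b,(360,420),interpolation=cv2.INTER_CUBIC)]))
print('hub',onplane('top0',[(297,230)],.085),onplane('scene0',[(322,242)],.085),depthpt('top0',[(297,230)]))
print('stud',onplane('top0',[(341,161)],.056),onplane('scene0',[(324,188)],.056))
print('pan',onplane('top0',[(320,195)],.06), 'jar',onplane('top0',[(431,190)],.085),'reader',onplane('top0',[(218,158)],.014))
```

```text
hub [[0.43351136 0.06828954 0.085     ]] [[0.44184071 0.07718963 0.085     ]] [[0.4330309  0.06766599 0.09625875]]
stud [[ 0.65657552 -0.0661031   0.056     ]] [[ 0.65205016 -0.06356131  0.056     ]]
pan [[ 0.54571173 -0.00058774  0.06      ]] jar [[ 0.56310072 -0.34528459  0.085     ]] reader [[0.66961989 0.33836688 0.014     ]]
```

View pics/z0.png

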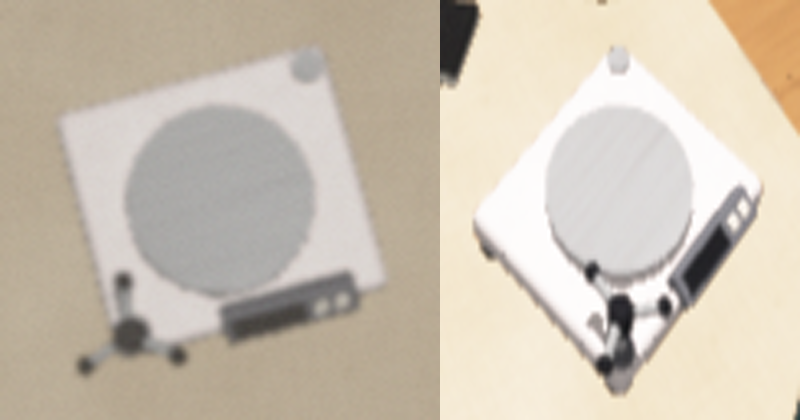

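```bash
python3 -m crank '[[0.2,-0.21,0,0],[0.2,-0.21,0,0],[0.2,-0.21,0,0],[0.2,-0.21,0,0],[0.2,-0.21,0,0],[0.2,-0.21,0,0],[0.2,-0.21,0,-0.1],[0.2,-0.21,0,-0.1],[0.2,-0.21,0,-0.1],[0.2,-0.21,0,-0.1]]' 1
python3 - <<'E'
from h import *
print('hub',onplane('top0',[(297.5,228.75)],.09),'balls',onplane('top0',[(295.75,215),(286.25,236.25),(309.5,233.75)],.087))
E
```

```text
time: 1.4
tool_pos: [0.3682, 0.014, 0.2131]
ee_rot: [-3.141, -0.0, 0.942]
wrist_force: [1.1, 0.4, -0.3]
width: 0.0004
hub [[0.43713333 0.06656254 0.09      ]] balls [[0.47940294 0.07299701 0.087     ]
 [0.41387208 0.100687   0.087     ]
 [0.42253712 0.0296645  0.087     ]]
```

```bash
python3 -m crank '[[0.22,0.06,0,0],[0.22,0.06,0,0],[0.21,0.06,0,0],[0,0,0,-0.115],[0,0,0,-0.115],[0,0,0,-0.115],[0,0,0,-0.115],[0,0,0,-0.115],[0,0,0,-0.115],[0,0,0,-0.115]]' 
python3 -m crank '[[0,0,0,-0.115],[0,0,0,-0.115],[0,0,0,-0.115],[0,0,0,-0.115],[0,0,0,-0.115],[0,0,0,-0.1],[0,0,0,0],[0,0,0,0],[0,0,0,0],[0,0,0,0]]'
python3 - <<'E'
from h import *
snap('wrist','w1');o=robot.get_obs();print(o['tool_pos'],o['ee_rot'],o['joint_positions'])
print(proj('w1',[.437,.0666,.085]))
E
```

```text
time: 2.65
tool_pos: [0.4741, 0.0955, 0.213]
ee_rot: [-3.141, -0.0, 2.208]
wrist_force: [-0.5, -0.1, 0.1]
width: 0.0004
time: 3.9
tool_pos: [0.4743, 0.0956, 0.2134]
ee_rot: [-3.141, -0.0, -3.022]
wrist_force: [0.4, 0.2, -0.2]
width: 0.0005
[0.47428351 0.09557678 0.21348572] [-3.14153773e+00  4.19205829e-05 -3.02177534e+00] [ 8.16383121e-02 -6.10681075e-02  1.52071870e+00 -5.36184850e-05
  1.68189807e+00 -1.60898127e+00]
[[294.96440793 156.81691301]]
```

View pics/w1.png

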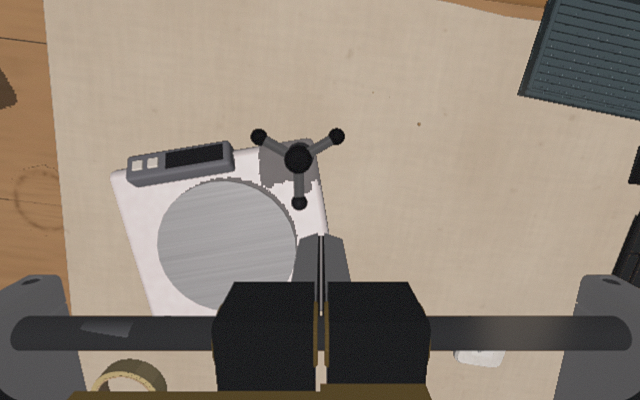

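```bash
cat >> h.py <<'E'
def star(tag,hint,zb=.085):
    "hint: hub pixel. dark circular blobs near hub"
    im=load(tag)['im']; g=im.max(2); m=(g<60).astype(np.uint8)
    m=cv2.morphologyEx(m,cv2.MORPH_OPEN,cv2.getStructuringElement(2,(9,9)))
    n,l,s,c=cv2.connectedComponentsWithStats(m)
    for i in range(1,n):
        if np.hypot(*(c[i]-hint))<80 and s[i,4]<2500:
            print(c[i].round(1),s[i,2:], onplane(tag,c[i],zb)[0].round(4))
E
python3 - <<'E'
from h import *
star('w1',(298,158))
z=load('w1');im=z['im'];m=((im.min(2)>195)&(im.max(2)-im.min(2).astype(int)<20)).astype(np.uint8)
cv2.imwrite('pics/m1.png',m*255)
# pan circle, edges
for uv in [(112,173),(153,316),(329,235)]: print(uv,onplane('w1',[uv],.05).round(4),depthpt('w1',[(uv[0]+(4 if uv[0]<300 else -8),uv[1])]).round(4))
print(depthpt('w1',[(298,158),(336,136),(299,202),(259,136),(312,240),(322,240),(335,240)]).round(4))
for x in [(230,190),(230,300),(170,240),(280,240)]: print(depthpt('w1',[x]).round(4))
E
```

```text
[258.1 136.2] [ 15  16 178] [0.4224 0.0313 0.085 ]
[336.5 135.8] [ 16  17 189] [0.4134 0.1024 0.085 ]
[297.9 158.2] [ 28  31 647] [0.438  0.0695 0.085 ]
[299.  202.6] [ 15  13 157] [0.4804 0.0748 0.085 ]
(112, 173) [[ 0.4812 -0.1252  0.05  ]] [[ 0.4814 -0.1226  0.0474]]
(153, 316) [[ 0.6496 -0.085   0.05  ]] [[0.451  0.0515 0.3156]]
(329, 235) [[0.5228 0.1103 0.05  ]] [[0.4659 0.0943 0.2057]]
[[0.4363 0.0701 0.096 ]
 [0.4134 0.1017 0.0904]
 [0.4771 0.0751 0.0949]
 [0.4216 0.0332 0.0914]
 [0.4645 0.0891 0.2188]
 [0.4659 0.0949 0.2136]
 [0.4637 0.1019 0.2171]]
[[0.4825 0.0013 0.0587]]
[[0.4432 0.0697 0.3174]]
[[ 0.5447 -0.0595  0.0614]]
[[0.5313 0.0577 0.0597]]
```

View pics/m1.png

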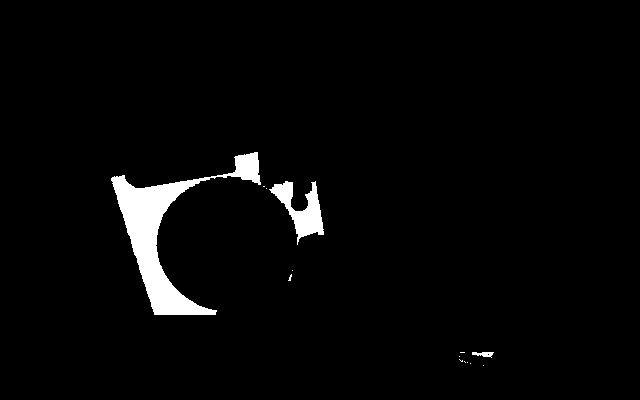

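Run:
```python
from h import *
z=load('w1');im=z['im'].astype(int);m=((im.min(2)>195)&(im.max(2)-im.min(2)<20))
uv=[(np.where(m[r,:200])[0][0]-.5,r) for r in range(190,312,4)]
P=onplane('w1',uv,.045)[:,:2]
v=cv2.fitLine(P.astype(np.float32),cv2.DIST_HUBER,0,.01,.01).ravel();print('w right edge yaw',np.degrees(np.arctan2(v[1],v[0])))
z=load('top0');im=z['im'].astype(int)
print(im[195,275:300].tolist(),im[180,280:290].tolist())
sat=im.max(2)-im.min(2)
m=((im.min(2)>185)&(sat<18)).astype(np.uint8);m[:140]=0;m[260:]=0;m[:,:270]=0;m[:,370:]=0
cv2.imwrite('pics/m2.png',cv2.resize(m[140:250,265:375]*255,(660,660),interpolation=0))
pan=((sat<10)&(im.max(2)<190)&(im.max(2)>130)).astype(np.uint8);pan[:160]=0;pan[235:]=0;pan[:,:285]=0;pan[:,355:]=0
n,l,s,c=cv2.connectedComponentsWithStats(pan);i=1+s[1:,4].argmax();print('pan top',c[i],s[i],onplane('top0',c[i],.063))
z=load('w1');im=z['im'].astype(int)
c=cv2.findContours(((np.ptp(im,2)<12)&(im.max(2)<190)&(im.max(2)>120)).astype(np.uint8),0,1)[0]
c=[x for x in c if 8000<cv2.contourArea(x)];
for x in c: e=cv2.minEnclosingCircle(x);print(e,onplane('w1',[e[0]],.063))
```

```text
w right edge yaw 15.009773
[[184, 171, 150], [186, 173, 151], [186, 172, 151], [186, 174, 151], [185, 171, 150], [185, 171, 150], [186, 173, 150], [184, 170, 150], [181, 170, 153], [181, 170, 163], [195, 187, 182], [213, 203, 199], [217, 209, 206], [217, 211, 207], [217, 210, 206], [217, 209, 206], [217, 212, 207], [218, 211, 209], [218, 212, 208], [219, 214, 210], [210, 202, 198], [181, 177, 174], [169, 165, 163], [169, 167, 166], [170, 169, 167]] [[182, 171, 164], [194, 187, 183], [210, 201, 199], [216, 208, 205], [217, 209, 206], [218, 212, 208], [216, 210, 206], [216, 209, 204], [216, 209, 205], [216, 209, 205]]
pan top [319.54028169 195.34084507] [ 296  171   47   56 1775] [[0.54424828 0.00082599 0.063     ]]
((227.5, 245.5), 71.34783935546875) [[0.54292591 0.00255219 0.063     ]]
```

View pics/m2.png

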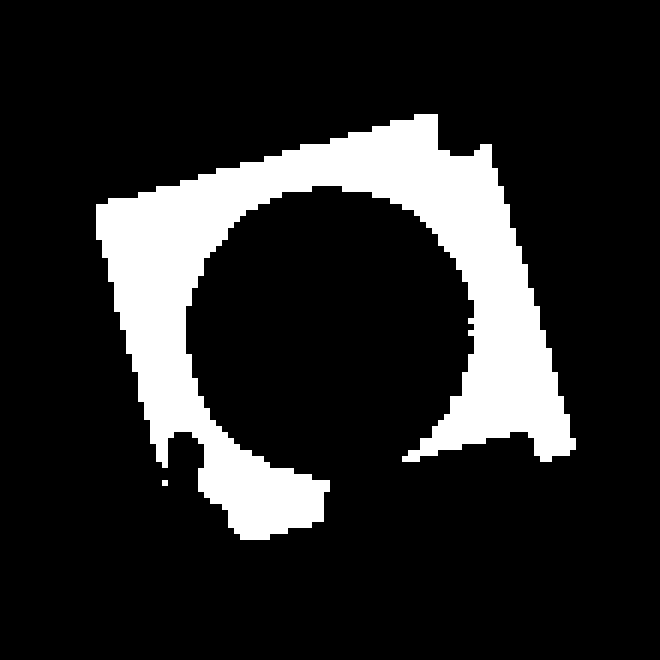

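The star wheel hub is at (298,158) in the wrist view, with balls at (258,136), (336,136) and (299,203). That puts the hub at (0.4387, 0.0695), the arms at 7.2° plus multiples of 120°, and the scale yaw at about 15°. So q is about 2.23 and about 159° of turn is needed. I'll lower beside the 7° arm.

```bash
python3 -m crank '[[-0.01,0.03,0.11,0],[0,0,0.11,0],[0,0,0.11,0],[0,0,0.11,0],[0,0,0.11,0],[0,0,0.06,0],[0,0,0.06,0],[0,0,0,0],[0,0,0,0],[0,0,0,0]]'
python3 - <<'E'
from h import *
snap('wrist','w2');o=robot.get_obs();print(o['tool_pos'],o['ee_rot'],o['wrist_force'])
E
```

```text
time: 5.2
tool_pos: [0.4762, 0.1018, 0.0803]
ee_rot: [-3.141, 0.002, -3.021]
wrist_force: [1.2, -0.7, -0.2]
width: 0.0004
[0.47610152 0.10179904 0.08025748] [-3.14144464e+00  1.56924113e-03 -3.02129471e+00] [-0.26622941  0.64191243  0.7580779 ]
```

View pics/w2.png

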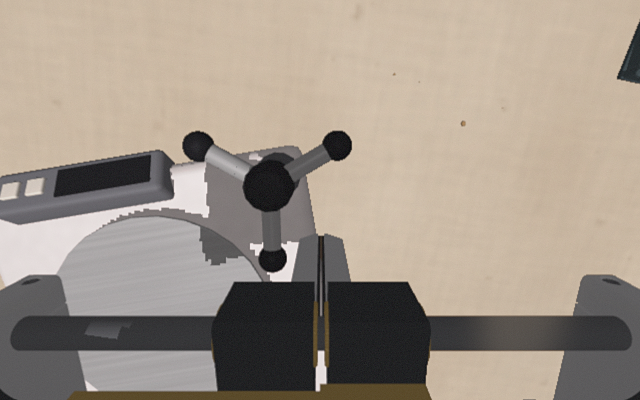

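The fingertip at (322,240) stands free beside the ball at (272,258). I'll push the first ~80°.

```bash
python3 -m crank '[[0,-0.04,0,0],[-0.0135,-0.033,0,0.1],[-0.0135,-0.033,0,0.1],[-0.0135,-0.033,0,0.1],[-0.0135,-0.033,0,0.1],[-0.0135,-0.033,0,0.1],[-0.0135,-0.033,0,0.1],[-0.0135,-0.033,0,0.1],[-0.0135,-0.033,0,0.1],[-0.0135,-0.033,0,0.1]]'
python3 - <<'E'
from h import *
snap('wrist','w3');o=robot.get_obs();print(o['tool_pos'],o['ee_rot'],o['wrist_force'])
p=o['tool_pos'][:2]-[.4387,.0695];print(np.hypot(*p),np.degrees(np.arctan2(p[1],p[0])))
print(proj('w3',[.4387,.0695,.085]));star('w3',proj('w3',[.4387,.0695,.085])[0])
E
```

```text
time: 6.5
tool_pos: [0.4706, 0.0351, 0.0797]
ee_rot: [3.138, -0.0, 1.843]
wrist_force: [2.8, 1.7, -2.2]
width: 0.0005
[0.4699951  0.03458146 0.07967535] [3.13926164e+00 2.36333609e-04 1.83914928e+00] [ 2.21216771  0.46110296 -1.80434414]
0.046890169965799984 -48.13229555667732
[[280.91563795 182.83560113]]
[212.3 145.1] [ 29  31 638] [0.4004 0.0791 0.085 ]
[283.9 183.3] [  52   61 2269] [0.4403 0.0697 0.085 ]
[283.7 260.3] [ 23  23 411] [0.4507 0.0269 0.085 ]
```

View pics/w3.png

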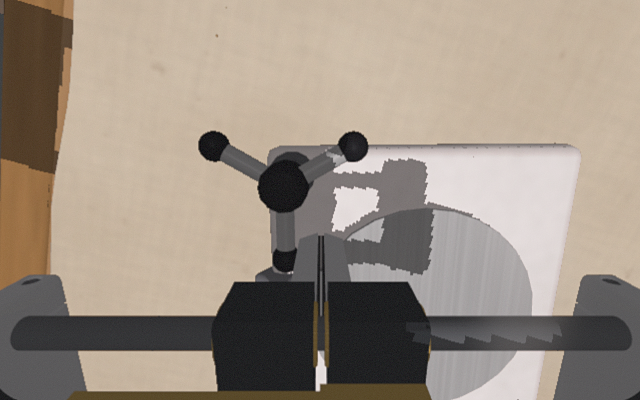

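```bash
python3 -m crank '[[-0.0135,-0.033,0,0.1],[-0.0135,-0.033,0,0.1],[-0.0135,-0.033,0,0.1],[-0.0135,-0.033,0,0.1],[-0.0135,-0.033,0,0.1],[-0.0135,-0.033,0,0.1],[-0.0135,-0.033,0,0.1],[-0.0135,-0.033,0,0.1],[0,0,0,0],[0,0,0,0]]'
python3 - <<'E'
from h import *
snap('wrist','w4');o=robot.get_obs();print(o['tool_pos'],o['ee_rot'],o['wrist_force'])
p=o['tool_pos'][:2]-[.4387,.0695];print(np.hypot(*p),np.degrees(np.arctan2(p[1],p[0])))
star('w4',proj('w4',[.4387,.0695,.085])[0])
E
```

```text
time: 7.8
tool_pos: [0.4173, 0.0285, 0.0801]
ee_rot: [3.14, -0.001, 0.594]
wrist_force: [2.8, -1.3, 1.2]
width: 0.0007
[0.41723847 0.02851064 0.08006708] [ 3.13988340e+00 -9.11750138e-04  5.93707660e-01] [ 1.2581748  -0.7568822   1.16292788]
0.046267962661754036 -117.63600484134146
[213.9 137.7] [ 30  30 645] [0.4405 0.1096 0.085 ]
[284.5 180.3] [  50   53 2020] [0.442 0.068 0.085]
[284.5 254.7] [ 24  22 424] [0.4063 0.0454 0.085 ]
```

View pics/w4.png

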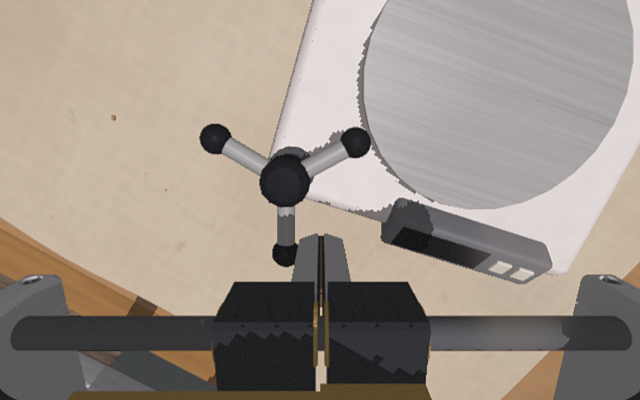

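Run:
```python
from h import *
B=onplane('w4',[(213.9,137.7),(356.5,142.5),(284.5,254.7)],.085)[:,:2];h=B.mean(0);print(h)
for b in B-h: print(np.hypot(*b),np.degrees(np.arctan2(b[1],b[0])))
# left edge (272,150)->(313,5); right edge bottom corner...
im=load('w4')['im'].astype(int);m=((im.min(2)>180)&(np.ptp(im,2)<22))
uv=[(np.where(m[r,260:400])[0][0]+259.5,r) for r in range(4,110,4)]
P=onplane('w4',uv,.045)[:,:2];v=cv2.fitLine(P.astype(np.float32),cv2.DIST_HUBER,0,.01,.01).ravel();print('yaw',np.degrees(np.arctan2(v[1],v[0])),P[[0,-1]])
Z=depthpt('w4',[(330,60),(330,120),(600,230),(330,190)]);print(Z.round(4))
```

```text
[0.44203214 0.06768166]
0.041956144542042 92.01852515255703
0.04204661061895127 -27.817349126746866
0.04210560254505896 -148.00593407347384
yaw 15.992024 [[0.52928092 0.10814684]
 [0.47187978 0.09128495]]
[[ 5.093e-01  8.380e-02  4.860e-02]
 [ 4.813e-01  6.460e-02  4.820e-02]
 [ 5.346e-01 -1.721e-01  5.000e-04]
 [ 4.450e-01  3.970e-02  4.780e-02]]
```

Arm is at −148° with scale yaw about 15.5°, so q is about 4.95. I'll give it a last 2.5° nudge, back off, lift and go towards the stud.

```bash
python3 -m crank '[[-0.004,-0.009,0,0.028],[0,0,0,0],[0,0.06,0,0],[0,0,-0.22,0],[0,0,-0.22,0],[0,0,-0.22,0],[0.129,0.254,0,0],[0.129,0.254,0,0],[0.129,0.254,0,0],[0.129,0.254,0,0]]' 
python3 -m crank '[[0,0,0,0],[0,0,0,0],[0,0,0,0],[0,0,0,0],[0,0,0,0],[0,0,0,0],[0,0,0,0],[0,0,0,0],[0,0,0,0],[0,0,0,0]]'
python3 - <<'E'
from h import *
snap('wrist','w5');o=robot.get_obs();print(o['tool_pos'],o['ee_rot'],o['wrist_force'])
snap('top','top1');snap('scene','scene1')
print(proj('w5',[[.6566,-.07,.051],[.442,.0677,.085]]))
E
```

```text
time: 9.1
tool_pos: [0.6156, -0.1012, 0.2101]
ee_rot: [-3.139, 0.002, 0.549]
wrist_force: [0.7, 1.6, 1.0]
width: 0.0005
time: 10.35
tool_pos: [0.6149, -0.1, 0.2114]
ee_rot: [-3.142, 0.0, 0.547]
wrist_force: [0.0, 0.7, 0.6]
width: 0.0004
[ 0.61491401 -0.09998671  0.2114095 ] [3.14153425e+00 1.00436353e-04 5.47502734e-01] [0.74636099 0.01124162 0.12152122]
[[316.63764237 141.66863569]
 [ 88.32142264 256.99415653]]
```

View pics/w5.png

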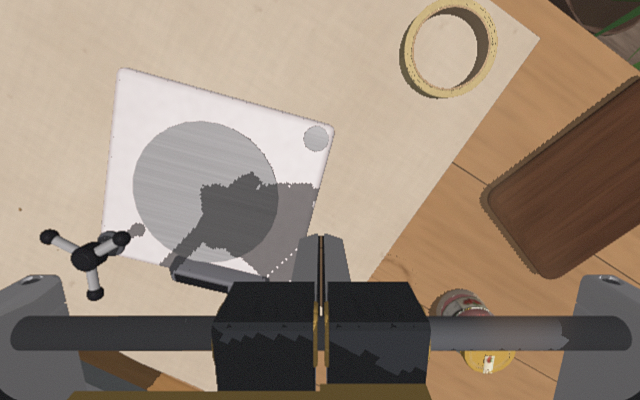

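Run:
```python
from h import *
star('w5',(88,257))
im=load('w5')['im']
c=cv2.HoughCircles(cv2.GaussianBlur(cv2.cvtColor(im,7)[115:165,290:345],(3,3),0),cv2.HOUGH_GRADIENT,1,50,param1=80,param2=8,minRadius=9,maxRadius=16)
print(c); s=c[0,0,:2]+[290,115];print('stud',s,onplane('w5',[s],.051),depthpt('w5',[s]))
# rear and right/left edges
m=((im.min(2)>195)&(np.ptp(im.astype(int),2)<20)).astype(np.uint8)
cv2.imwrite('pics/m5.png',m*255)
uv=[(u,np.where(m[50:140,u])[0][0]+49.5) for u in range(135,320,6)]
P=onplane('w5',uv,.046)[:,:2];v=cv2.fitLine(P.astype(np.float32),cv2.DIST_HUBER,0,.01,.01).ravel();print('rear edge',np.degrees(np.arctan2(v[1],v[0])))
uv=[(np.where(m[r,90:200])[0][0]+89.5,r) for r in range(85,215,5)]
P=onplane('w5',uv,.046)[:,:2];v=cv2.fitLine(P.astype(np.float32),cv2.DIST_HUBER,0,.01,.01).ravel();print('left edge',np.degrees(np.arctan2(v[1],v[0])))
print(depthpt('w5',[(125,85),(325,130),(300,230),(120,220),(145,150)]).round(4))
```

```text
[ 47.  236.2] [ 15  14 148] [0.4419 0.1106 0.085 ]
[121.1 238.2] [ 17  14 195] [0.478  0.0473 0.085 ]
[ 85.4 258. ] [ 30  27 561] [0.4394 0.0698 0.085 ]
[ 94.6 294.8] [ 14  11 108] [0.4049 0.0468 0.085 ]
[[[26.5 20.5 15.4]]]
stud [316.5 135.5] [[ 0.66178141 -0.06670192  0.051     ]] [[ 0.6618156  -0.06669109  0.05167969]]
rear edge -73.93785
left edge 16.027359
[[ 0.6052  0.1193  0.0475]
 [ 0.6709 -0.0712  0.0506]
 [ 0.565  -0.104   0.0485]
 [ 0.4716  0.0704  0.0467]
 [ 0.5616  0.0715  0.061 ]]
```

The wheel now reads q ≈ 4.99 (arms at −150.2°, scale yaw 16°). The stud shows at (316,138), about (0.6575, −0.0675), matching the geometry. I'll go down to just above it.

```bash
python3 -m crank '[[0.134,-0.014,0,0],[0.134,-0.014,0,0],[0,0,0.2,0],[0,0,0.2,0],[0,0,0.2,0],[0,0,0.12,0],[0,0,0.02,0],[0,0,0,0],[0,0,0,0],[0,0,0,0]]'
python3 - <<'E'
from h import *
snap('wrist','w6');o=robot.get_obs();print(o['tool_pos'],o['ee_rot'],o['wrist_force'])
E
```

```text
time: 11.75
tool_pos: [0.6586, -0.0675, 0.0652]
ee_rot: [3.14, -0.002, 0.548]
wrist_force: [-1.1, 0.7, 0.1]
width: 0.0006
[ 0.65840821 -0.06738905  0.06483013] [ 3.14000401e+00 -1.59684005e-03  5.47596842e-01] [-0.13308001  0.32969393 -0.60516512]
```

View pics/w6.png

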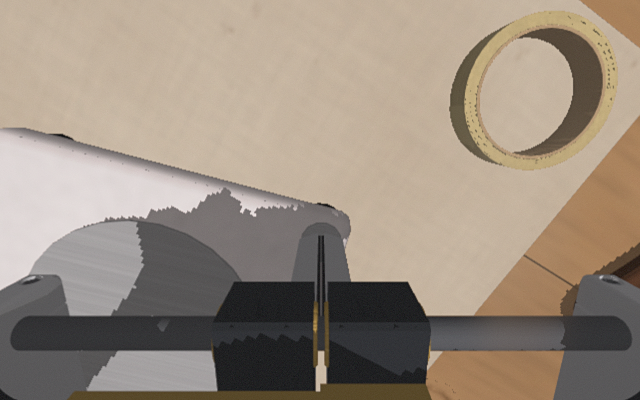

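Fingertip stands over the stud, whose far rim shows at (320,225). I'll press slowly.

```bash
python3 -m crank '[[0,0,0.005,0],[0,0,0.005,0],[0,0,0.005,0],[0,0,0.005,0],[0,0,0.005,0],[0,0,0.005,0],[0,0,0.005,0],[0,0,0,0],[0,0,0,0],[0,0,0,0]]'
```

```text
time: 13.05
tool_pos: [0.6578, -0.0672, 0.0589]
ee_rot: [3.141, -0.001, 0.548]
wrist_force: [-3.9, -0.4, 7.8]
width: 0.0005
```

```bash
python3 -m crank '[[0,0,0.005,0],[0,0,0.005,0],[0,0,0,0],[0,0,0,0],[0,0,0,0],[0,0,0,0],[0,0,0,0],[0,0,0,0],[0,0,0,0],[0,0,0,0]]'
```

```text
time: 14.3
tool_pos: [0.6579, -0.0673, 0.0587]
ee_rot: [3.14, -0.001, 0.548]
wrist_force: [-6.2, 1.4, 13.8]
width: 0.0005
```

```bash
python3 -m crank '[[0,0,0.01,0],[0,0,0.01,0],[0,0,0.005,0],[0,0,0,0],[0,0,0,0],[0,0,0,0],[0,0,0,0],[0,0,0,0],[0,0,0,0],[0,0,0,0]]'
python3 - <<'E'
from h import *
snap('wrist','w7');o=robot.get_obs();print(o['tool_pos'],o['wrist_force'])
E
```

```text
time: 15.55
tool_pos: [0.658, -0.0673, 0.0584]
ee_rot: [3.139, -0.002, 0.548]
wrist_force: [-12.9, 1.6, 27.4]
width: 0.0004
[ 0.65804918 -0.06726851  0.05841104] [-13.21095086   1.9483776   28.50714543]
```

View pics/w7.png

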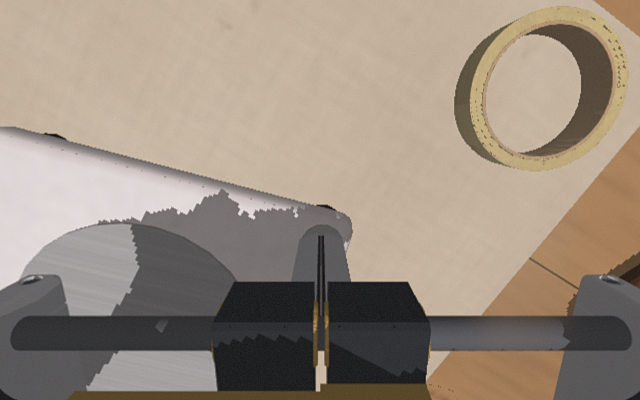

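At 28 N the stud sank only 0.5 mm (0.0589 to 0.0584), in proportion to the load, so the scale doesn't rock. Letting go.

```bash
python3 -m crank '[[0,0,-0.015,0],[0,0,-0.015,0],[0,0,-0.03,0],[0,0,-0.22,0],[0,0,-0.22,0],[0,0,-0.22,0],[-0.25,0,0,0],[0,0,0,0],[0,0,0,0],[0,0,0,0]]'
python3 - <<'E'
from h import *
snap('wrist','w8');snap('top','top2');o=robot.get_obs();print(o['tool_pos'],o['wrist_force'])
star('w8',proj('w8',[.442,.0677,.085])[0])
im=load('w8')['im'];m=((im.min(2)>195)&(np.ptp(im.astype(int),2)<20)).astype(np.uint8)
uv=[(np.where(m[r,60:230])[0][0]+59.5,r) for r in range(95,215,5)]
P=onplane('w8',uv,.046)[:,:2];v=cv2.fitLine(P.astype(np.float32),cv2.DIST_HUBER,0,.01,.01).ravel();print('left edge',np.degrees(np.arctan2(v[1],v[0])))
for t in ['top0','top1','top2']:
    im=load(t)['im'].astype(int);
    y=(im[...,0]-im[...,2]>90)&(im[...,1]>130);y[:170]=0;y[210:]=0;y[:,:410]=0;y[:,450:]=0
    w=(im.min(2)>190);w[:145]=0;w[172:]=0;w[:,:204]=0;w[:,233:]=0
    print(t,[np.mean(np.where(k),1).round(2) for k in (y,w)])
E
```

```text
time: 16.85
tool_pos: [0.6157, -0.0929, 0.1929]
ee_rot: [-3.141, 0.0, 0.548]
wrist_force: [0.2, -0.5, 0.1]
width: 0.0009
[ 0.61565095 -0.09283427  0.19295331] [-0.43438013 -0.45353091 -0.21898548]
[ 38.1 247.1] [ 17  16 184] [0.4422 0.1106 0.085 ]
[116.  249.6] [ 19  17 230] [0.4779 0.0473 0.085 ]
[ 78.4 270.1] [ 33  30 639] [0.4395 0.07   0.085 ]
[ 88.6 308.6] [ 16  12 132] [0.4049 0.0466 0.085 ]
left edge 15.944102
top0 [array([188.71, 431.69]), array([157.82, 219.35])]
top1 [array([188.71, 432.01]), array([157.83, 217.54])]
top2 [array([188.75, 432.03]), array([157.82, 217.54])]
```

View pics/w8.png

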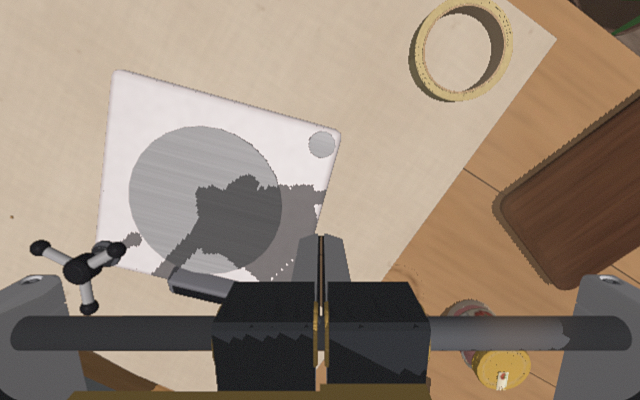

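View pics/top2.png

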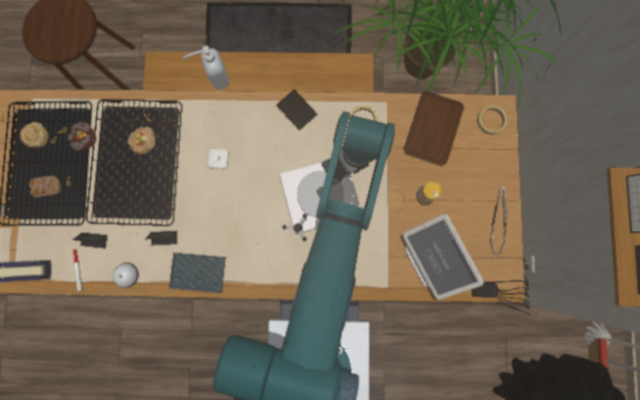

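The wheel and scale haven't moved since before the press, and the jar's position is unchanged. The reader's 1.8 px mask shift came between the first two pictures and the arm was never near it, so it looks like lighting. Handing in.

Run:
```python
from h import *
print(robot.close_job())
```

```text
the job is handed in; nothing more can be done
None
```

The scale now stands firm on all four feet, and I handed the job in at about 17 s of the 42 s.

- **Wheel:** I pushed one arm about 157° clockwise with shut fingertips, from a reading of about 2.23 to about 4.99 (5.0 is level). The last picture gave the same reading after the press.
- **Press test:** I pressed the steel stud with up to 28 N. It sank only about 0.5 mm between 8 N and 28 N, in proportion to the load, so the scale did not rock. I then let go, and the fingers stand about 13 cm clear of the scale.
- **Scale position:** The scale did not move during the press (hub within 0.3 mm, edge angle 15.9° against 16.0°). While the wheel was turned, the measured hub point moved about 3 mm towards the stud. The scale coming level explains about 2 mm of that; the rest is within calibration error or a very small slide.
- **Edge angle disagreement:** The scale's edge measured 15.0° at the start and about 16.0° later. The first was taken with the scale still tilted, so I cannot rule out a small twist of up to 1°.
- **Bystanders:** The jar's position in the pictures is unchanged. My colour mask put the reader 1.8 px further over after the first picture, then unchanged. The arm never came near it, so I put this down to changed lighting on the mask, but I did not check that separately.

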